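# Hold the big clip open over the tall sign

### The job

Take the large spring clip off the clip rail by squeezing its handles, and bring it to the middle of the top edge of the tall white sign, so that its open jaws straddle the edge, one on each side, without touching the sign, ready for a colleague to slip a packing list in. Finish while holding it there: keep the handles squeezed so the jaws stay wide open, and do not put it down or let go. Leave the sign and everything else standing where it is.

Things in the scene. Friction and masses are not known exactly. Their poses are not given: they have to be found in the camera images.
- clip_grip (a point): centre of the grip of the large black spring clip (45 mm wide, 70 g), parked biting the rail's top edge, jaws down, handles up. z up; x across the clip (handles are squeezed and jaws gape along x), y along its width and the rail. Lies midway between the two handle plates, 30 mm above the hinge axis; belongs to the -x half and leans with it by half the opening angle
- clip_hinge (a point): hinge axis (along y) of the large clip, mid-width; 25 mm above the rail's edge when parked; barrel radius 6 mm; axes as clip_grip. Parked, the handle plates (45 mm along y) stand in a V at -x and +x, from 4 to 42 mm above the hinge, 55 mm over their outer faces at the top
- lip_a (a point): inner bottom edge of the clip's -x jaw, middle of its width; 40 mm below the hinge when parked
- lip_b (a point): inner bottom edge of the clip's +x jaw, likewise
- clip_b (a joint): opening angle of the large clip, rad: 0 parked on the 4 mm rail, -0.1 lips shut, 0.6 wide open at its stop: handles then parallel, 28 mm over their outer faces, 8 to 48 mm above the hinge, lips 27 mm apart, 39 mm below the hinge. A spring shuts it: squeezing near the handle tops takes 4 N to begin and 9 N wide open; a 20 N grip holds it surely at the stop
- rail: fixed clip rail: an upright aluminium plate 4 mm thick, 200 mm long along y, top edge at 60 mm, on a 70 mm wide grey foot; origin under its centre. Both clips are parked on its top edge, lips 15 mm below the edge for the large one
- clip_small_hinge (a point): hinge of the small clip (24 mm wide, same shape at two thirds size), parked on the same rail 80 mm or more from the large one. A bystander
- sign_tall_top (a point): middle of the top edge of the tall sign: a blank white upright board 4 mm thick (x) and 110 mm long (y), its top edge 130 mm above the table, standing loose on a dark steel foot 70 by 110 mm (0.8 kg in all). x is square to the board, y along its top edge, z up
- sign_tall: the tall sign; origin under the centre of its foot
- sign_low_top (a point): middle of the top edge of the low sign, same make but only 80 mm tall. A bystander
- jar1: lidded glass jar, 72 mm across, 115 mm tall; origin under its centre. A bystander
- jar2: lidded glass jar, 72 mm across, 115 mm tall; origin under its centre. A bystander
- jar3: lidded glass jar, 72 mm across, 115 mm tall; origin under its centre. A bystander
- can: food can, 68 mm across, 100 mm tall; origin under its centre. A bystander
- tape: roll of tape lying flat, 84 mm across, 48 mm tall; origin under its centre. A bystander
Mind the look-alikes: they are no part of the job. Leave any green look-alike of the sign_tall alone.

How it is judged:
By the outcome, as a careful person would: the job done as asked, in the order asked, and still so for the second after the job is handed in, while the arm keeps its last pose, push and grip.
It also fails if it takes over 32 s, if anything falls off the work surface, if the arm or the gripper's body presses on something with over 40 N, if the wrist force passes 120 N, or if a joint passes its speed limit or range.

### The arm

A 6-joint arm with a two-finger parallel gripper is mounted at the origin on the work surface. World frame = base frame: x ahead of the robot, y to its left, z up, the work surface at z = 0. Lengths are in m, angles in rad, forces in N, time in s.
With the tool pointing down it reaches from about 0.375 to 0.975 m from the base axis. Payload 3.8 kg.
Tool frame: the origin (TCP) lies on the mounting face of the last link; the fingertips stand 173 mm ahead of it and the grasp point (between the pads) lies 155 mm ahead of it; z points along the fingers, y is the direction in which the jaws open and shut (so a half turn about z gives the same grasp; the last joint's range is limited). The gripper opens to 85 mm and grips with 20 to 120 N. Pads are 22 mm wide; open, the fingers measure 114 mm over their backs; the gripper's body (76 mm by 85 mm) begins 54 mm behind the grasp point. The pads swing forward as they close: fully open they stand 13 mm farther back than shut.
Start: joints at [-1.211, 0.264, 1.604, -0, 1.274, -0.037], TCP at [0.261, -0.623, 0.405] pointing down, gripper open.
Joint ranges: [-2.63, 2.63], [-0.94, 2.18], [0.31, 2.57], [-1.31, 4.45], [0, 2.66], [-2.55, 2.55]. Speed limits (rad/s): [2.57, 2.57, 3.14, 3.14, 3.14, 3.14].

### API

Orientations are given as a rotation vector (axis times angle).
In Python, from workcell import bot gives the robot as it stands.
- The arm moves only by the shell command python3 -m jog 'ROWS' [FORCE]. ROWS is JSON, a list that holds one entry, the list of rows, each a list of 7 numbers: the closure, from 0 (fully open) to 1 (shut), then the shift along the tool's x, y, z in cm, then the turn, a rotation vector about the tool's x, y, z in rad. A call has 1 to 12 rows; each row is the pose to reach, as a shift and turn from the pose commanded when the call began, along the tool's axes at that moment; what a row does not reach only later rows make up. A row lasts 1/8 s, in which the tool goes at most 62.5 mm and 10.7 degrees, less where a joint would pass 70% of its speed; a pose out of reach is approached as far as the arm can. A call with a gripper value outside its range is refused whole. The fingers move at their own pace and stop on an object; FORCE is the grip in N (left out, the last holds). Time passes only in rows, so rows that repeat a pose let the fingers close. It gives the time, the measured TCP pose, the force and the opening at its end, in the units of the state.
- bot.read_state(): the state, without advancing time (a new reading comes with each control period).
- bot.read_camera(name): name is "side" or "top"; returns the picture (420x560x3 uint8, red, green, blue); there is no depth.
- bot.camera_model(name): a dict with "intrinsics" (3x3 intrinsics, pixels), "k1" (the pictures are not rectified: a ray, as slopes to the right and down, at radius r is drawn at 1 + k1 r^2 times it, then the intrinsics apply), "rvec" (rotation vector, rad) and "tvec" (3), from world to camera coordinates, as OpenCV has them. Camera axes: x right, y down, z forward; pixel columns grow to the right and rows downward; lengths in m; the calibration is good to about 2 mm. A picture is of the moment at which its call begins. camera_model takes no time and is no camera call.
- bot.finish_job(): hands the job in, once; it reports no verdict.
The state is a dict: "time": time; "q": joint angles; "joint_vel": joint speeds; "joint_torque": joint torques, N m; "tool_pos": TCP position; "tcp_rot": TCP orientation; "wrist_force": force on the tool from outside, world axes, zero at the start; "torque": the same for the moment, N m; "width": opening from 0.0 (shut) to 1.0 (fully open).
Only numpy, scipy, OpenCV 4.12 (cv2) and the standard library are available. Lean on these libraries where they do the work, as an engineer would, in place of code of your own. Each camera call takes 0.05 s, during which the arm holds its last target.

## Working session

There is one attempt and no reset: what is moved stays moved. The work goes in short steps, Python scripts to look and compute and a shell command to move; the robot and the scene stay as the last step left them, time stands still between calls to the robot, and variables do not carry over. Pictures are saved under pics/ and viewed, and the job is handed in when it is done.

```bash
mkdir -p pics; ls; python3 - <<'E'
from workcell import bot
import cv2
for n in ("top","side"):
    im=bot.read_camera(n); cv2.imwrite(f"pics/{n}0.png",im[:,:,::-1])
    m=bot.camera_model(n); print(n,m)
s=bot.read_state(); print(s)
E
```

```text
pics
top {'intrinsics': array([[476.72868257,   0.        , 271.22107925],
       [  0.        , 476.72868257, 211.74023296],
       [  0.        ,   0.        ,   1.        ]]), 'k1': -0.02679390478793955, 'rvec': array([ 2.15636709, -2.12094975,  0.13793633]), 'tvec': array([0.03650558, 0.55716637, 1.26710247])}
side {'intrinsics': array([[401.4108165 ,   0.        , 283.90530092],
       [  0.        , 401.4108165 , 205.51155382],
       [  0.        ,   0.        ,   1.        ]]), 'k1': -0.06160412451114196, 'rvec': array([ 2.23705874, -0.9644565 ,  0.34887851]), 'tvec': array([-0.35400085,  0.36762419,  0.63517869])}
{'time': 0.1, 'q': array([-1.21090675e+00,  2.64685243e-01,  1.60523166e+00,  2.59556709e-05,
        1.27368124e+00, -3.69582821e-02]), 'joint_vel': array([ 0.0019087 , -0.00102911, -0.00368816, -0.00093744,  0.00011178,
       -0.00181161]), 'joint_torque': array([ 1.12285265e-04, -5.16708219e+01, -3.68588769e+01, -4.42679280e-06,
        6.28044829e-03,  2.10190257e-05]), 'tool_pos': array([ 0.26075597, -0.62227318,  0.40348427]), 'tcp_rot': array([-3.07800767e+00, -6.18881949e-01,  4.67683196e-04]), 'wrist_force': array([-0.05379126, -0.46512458,  0.43113444]), 'torque': array([0.01194001, 0.00211646, 0.02667578]), 'width': 1.0026650729612052}
```

View pics/top0.png

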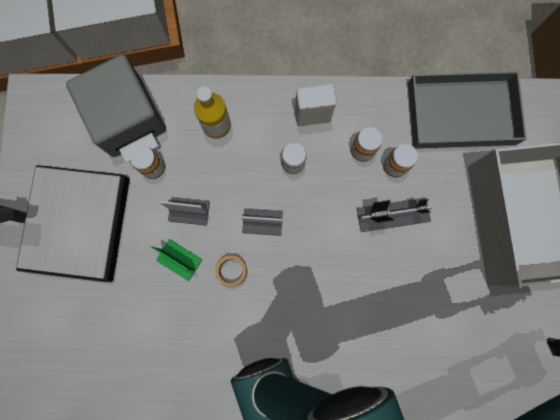

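View pics/side0.png

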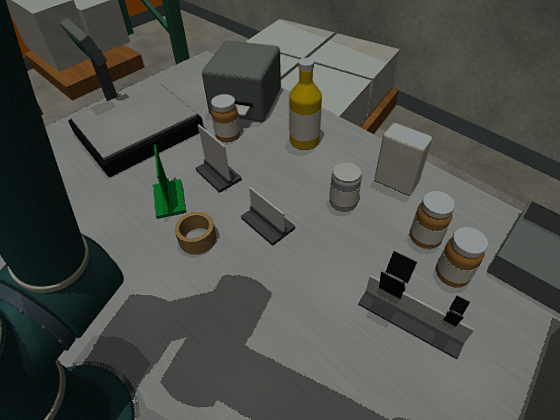

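The top view shows the rail at about (395,212), with the large clip at about (378,211) and the small one at about (422,208). There are three sign candidates: white (187,207), white (263,220) and green (177,258). The first looks tallest in the side view at (215,155). I'll enlarge these to confirm.

```bash
cat > h.py <<'E'
import numpy as np, cv2
from scipy.spatial.transform import Rotation as R
from workcell import bot
def cam(n):
    m=bot.camera_model(n); return m['intrinsics'],m['k1'],R.from_rotvec(m['rvec']).as_matrix(),np.array(m['tvec'])
def ray(n,u,v):
    K,k1,Rm,t=cam(n)
    p=cv2.undistortPoints(np.array([[[u,v]]],float),K,np.array([k1,0,0,0,0.]))[0,0]
    d=Rm.T@np.array([p[0],p[1],1]); return -Rm.T@t,d/np.linalg.norm(d)
def onz(n,u,v,z):
    o,d=ray(n,u,v); return o+d*(z-o[2])/d[2]
def tri(pt,ps):
    A=[];b=[];M=np.zeros((3,3));c=np.zeros(3);L=[]
    for n,p in (("top",pt),("side",ps)):
        o,d=ray(n,*p);P=np.eye(3)-np.outer(d,d);M+=P;c+=P@o;L.append((o,P))
    x=np.linalg.solve(M,c); return x,[np.linalg.norm(P@(x-o)) for o,P in L]
def proj(n,X):
    K,k1,Rm,t=cam(n)
    return cv2.projectPoints(np.array(X,float).reshape(-1,3),cv2.Rodrigues(Rm)[0],t,K,np.array([k1,0,0,0,0.]))[0][:,0]
def crop(im,u0,v0,w,h,s,fn):
    c=cv2.resize(im[v0:v0+h,u0:u0+w],None,fx=s,fy=s,interpolation=cv2.INTER_CUBIC); 
    for i in range(0,w,10): cv2.putText(c,str(u0+i),(i*s,8),0,.3,(0,0,255)) ; c[::4,i*s]=(0,0,255)
    for i in range(0,h,10): cv2.putText(c,str(v0+i),(0,i*s+4),0,.3,(0,0,255)); c[i*s,::4]=(0,0,255)
    return c
E
python3 - <<'E'
from h import *
t=cv2.imread("pics/top0.png");s=cv2.imread("pics/side0.png")
a=crop(t,350,185,90,55,8,0);cv2.imwrite("pics/c_rail_top.png",a)
a=crop(s,345,235,140,125,5,0)[:600];cv2.imwrite("pics/c_rail_side.png",cv2.resize(a,None,fx=.95,fy=.95))
a=crop(t,150,190,150,80,5,0);cv2.imwrite("pics/c_sign_top.png",a)
a=crop(s,145,115,160,140,4,0);cv2.imwrite("pics/c_sign_side.png",a)
E
```

```text
(no output)
```

View pics/c_rail_top.png

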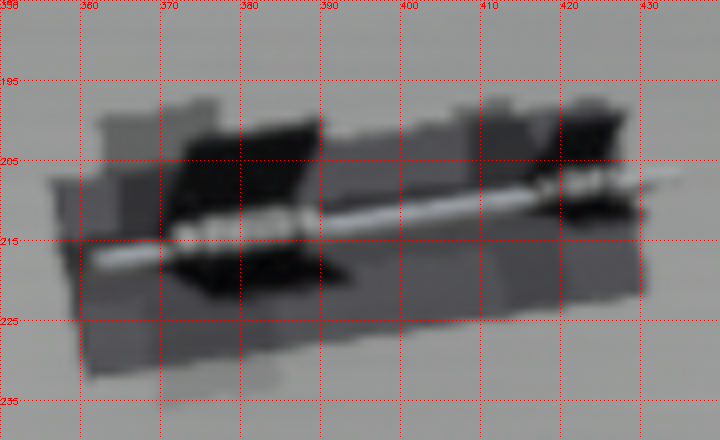

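View pics/c_rail_side.png

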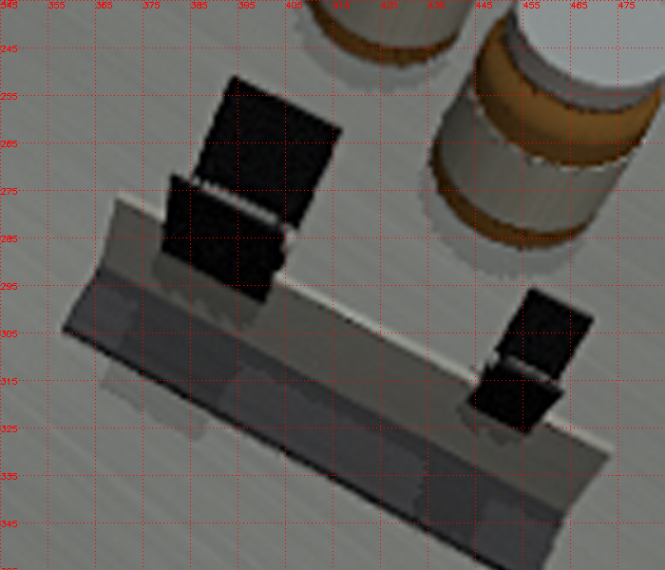

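View pics/c_sign_top.png

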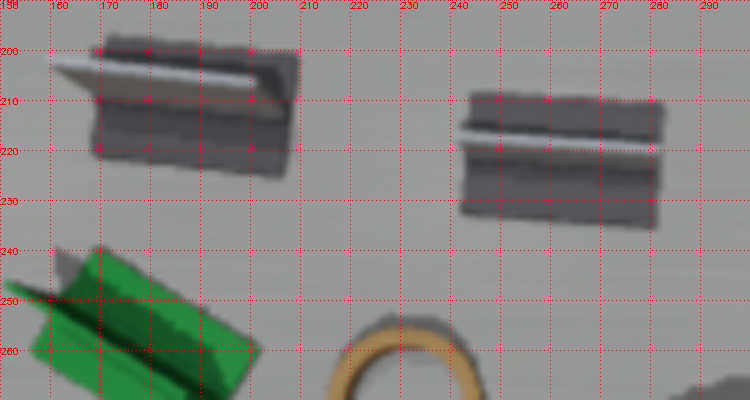

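View pics/c_sign_side.png

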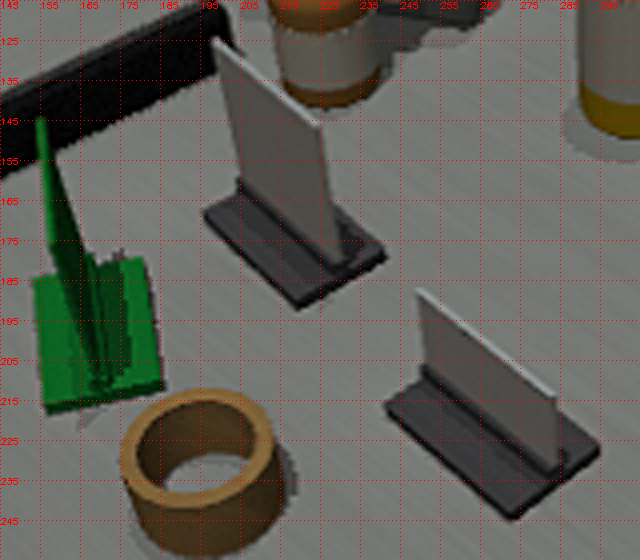

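```bash
python3 - <<'E'
from h import *
np.set_printoptions(precision=4,suppress=True)
for nm,pt,ps,z in [("signA",(159,202),(198.75,125),.13),("signB",(201.4,206.4),(225,146),.13),("railA",(361.5,217.3),(369.8,275.6),.06),("railB",(435,206.9),(473.4,330.8),.06),("hinge",(380.75,213.1),(395.7,278.4),.085)]:
    print(nm,tri(pt,ps),"top@z",onz("top",*pt,z),"side@z",onz("side",*ps,z))
# corners of handles in side view (scale 4.75)
for nm,u,v in [("far tl",232,75),("far tr",342,128),("near tl",172,173),("near tr",(283),231)]:
    print(nm, onz("side",345+u/4.75,235+v/4.75,.127))
for nm,u,v in [("far l",187,140),("far r",322,120),("near l",215,298),("near r",355,278)]:
    print(nm, onz("top",350+u/8,185+v/8,.127))
E
```

```text
signA (array([0.5649, 0.3334, 0.1295]), [np.float64(0.0005912040555959562), np.float64(0.0005912040555958426)]) top@z [0.5643 0.3336 0.13  ] side@z [0.5651 0.3325 0.13  ]
signB (array([0.5547, 0.223 , 0.1315]), [np.float64(0.0004683544079010982), np.float64(0.0004683544079010209)]) top@z [0.5545 0.2235 0.13  ] side@z [0.5562 0.2243 0.13  ]
railA (array([ 0.5422, -0.1978,  0.0597]), [np.float64(0.0002861415600173554), np.float64(0.00028614156001734273)]) top@z [ 0.5423 -0.198   0.06  ] side@z [ 0.5417 -0.1977  0.06  ]
railB (array([ 0.5732, -0.3959,  0.0595]), [np.float64(0.0011164983064727019), np.float64(0.0011164983064727194)]) top@z [ 0.5737 -0.3968  0.06  ] side@z [ 0.5721 -0.395   0.06  ]
hinge (array([ 0.5501, -0.2434,  0.0902]), [np.float64(8.005065814846867e-05), np.float64(8.00506581485241e-05)]) top@z [ 0.5509 -0.2446  0.085 ] side@z [ 0.5534 -0.2423  0.085 ]
far tl [ 0.572  -0.2166  0.127 ]
far tr [ 0.5793 -0.2597  0.127 ]
near tl [ 0.5208 -0.225   0.127 ]
near tr [ 0.5274 -0.2675  0.127 ]
far l [ 0.5719 -0.2171  0.127 ]
far r [ 0.5791 -0.2605  0.127 ]
near l [ 0.521  -0.2254  0.127 ]
near r [ 0.5281 -0.2701  0.127 ]
```

The triangulated points hold up. The sign's top edge is at z≈0.130 and 110 mm long, and the rail edge is at 0.060 and 200 mm long. The handle corners and the hinge are consistent with each other. The two-view (159,202)/(199,125) board is the tall white sign, the (263,220) one is the low sign, and the green one is the look-alike. Next I'll work out the moves and check that the jars are clear.

```bash
cat >> h.py <<'E'
def down(ax):  # tool down with tool y along +-ax (xy), nearest current
    ax=np.array([ax[0],ax[1],0.]);ax/=np.linalg.norm(ax)
    out=[]
    for s in (1,-1):
        y=s*ax;z=np.array([0,0,-1.]);out.append(np.stack([np.cross(y,z),y,z],1))
    return out
def plan(pos,Rt,p0=None,R0=None):
    st=bot.read_state()
    p0=st['tool_pos'] if p0 is None else p0; R0=R.from_rotvec(st['tcp_rot']) if R0 is None else R0
    return R0.inv().apply(np.array(pos)-p0)*100,(R0.inv()*R.from_matrix(Rt)).as_rotvec()
E
python3 - <<'E'
from h import *
np.set_printoptions(precision=4,suppress=True)
print(R.from_rotvec(bot.read_state()['tcp_rot']).as_matrix())
for nm,u,v in [("jarR",403,154),("jarM",370,136),("jarWhite",294,151),("jarL",143,155)]: print(nm,onz("top",u,v,.115))
for M in down((.988,.1555)):
    print("grasp",plan((.5497,-.243,.40),M),plan((.5497,-.243,.272),M))
E
```

```text
[[ 0.9223  0.3865 -0.0007]
 [ 0.3865 -0.9223  0.0019]
 [ 0.0001 -0.002  -1.    ]]
jarR [ 0.7043 -0.2992  0.115 ]
jarM [ 0.752  -0.2132  0.115 ]
jarWhite [ 0.7083 -0.0127  0.115 ]
jarL [0.6923 0.3868 0.115 ]
grasp (array([ 41.308 , -23.8113,   0.4002]), array([-0.0016, -0.0014, -1.3301])) (array([ 41.3068, -23.7856,  13.2002]), array([-0.0016, -0.0014, -1.3301]))
grasp (array([ 41.308 , -23.8113,   0.4002]), array([-0.0015,  0.0017,  1.8115])) (array([ 41.3068, -23.7856,  13.2002]), array([-0.0015,  0.0017,  1.8115]))
```

```bash
python3 -m jog '[[[0,4.6,-2.6,0.4,0,0,-0.15],[0,9.2,-5.3,0.4,0,0,-0.3],[0,13.8,-7.9,0.4,0,0,-0.45],[0,18.4,-10.6,0.4,0,0,-0.6],[0,23,-13.2,0.4,0,0,-0.75],[0,27.6,-15.9,0.4,0,0,-0.9],[0,32.2,-18.5,0.4,0,0,-1.05],[0,36.8,-21.2,0.4,0,0,-1.2],[0,41.3,-23.8,0.4,0,0,-1.33],[0,41.3,-23.8,0.4,0,0,-1.33],[0,41.3,-23.8,0.4,0,0,-1.33]]]'
python3 - <<'E'
from h import *
np.set_printoptions(precision=4,suppress=True)
s=bot.read_state();print(s['tool_pos'],s['q'],s['wrist_force'],s['joint_vel'])
for M in down((.988,.1555)): print(plan((.5497,-.243,.272),M))
for n in("top","side"): cv2.imwrite(f"pics/{n}1.png",bot.read_camera(n)[:,:,::-1])
E
```

```text
time: 1.48
tool_pos: [0.5496, -0.2433, 0.4001]
tcp_rot: [-2.041, -2.387, 0.001]
wrist_force: [0.4, -0.2, 1.0]
width: 0.999
[ 0.5496 -0.2433  0.4001] [-0.458   0.1286  1.7728 -0.0006  1.2413 -0.614 ] [ 0.3886 -0.2146  0.9695] [-0.0273 -0.0038  0.0012 -0.0009 -0.     -0.0008]
(array([ 0.0257,  0.0282, 12.8119]), array([-0.0013, -0.0002,  0.0001]))
(array([ 0.0257,  0.0282, 12.8119]), array([ 0.0003, -0.002 , -3.1415]))
```

View pics/side1.png

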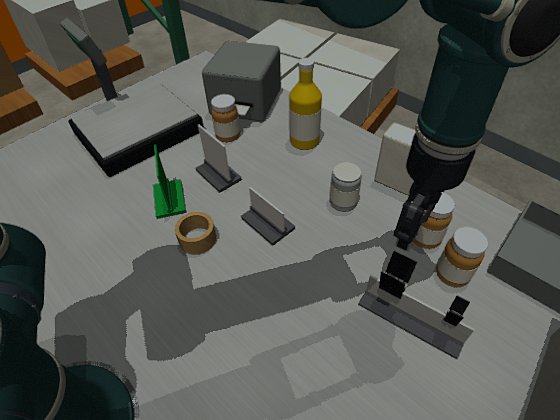

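```bash
python3 -m jog '[[[0,0,0,4,0,0,0],[0,0,0,8,0,0,0],[0,0,0,11,0,0,0],[0,0,0,12.8,0,0,0],[0,0,0,12.8,0,0,0],[0,0,0,12.8,0,0,0]]]'
python3 - <<'E'
from h import *
np.set_printoptions(precision=4,suppress=True)
s=bot.read_state();print(s['tool_pos'],s['wrist_force'])
for n,b in(("top",(340,170,110,80,7)),("side",(345,170,130,150,4))):
    im=bot.read_camera(n)[:,:,::-1];cv2.imwrite(f"pics/{n}2.png",im);cv2.imwrite(f"pics/{n}2c.png",crop(im,*b,0))
E
```

```text
time: 2.33
tool_pos: [0.5503, -0.2441, 0.2741]
tcp_rot: [2.041, 2.385, 0.001]
wrist_force: [0.3, -0.2, -0.0]
width: 0.998
[ 0.5503 -0.2441  0.2741] [ 0.292  -0.2113 -0.0488]
```

View pics/side2c.png

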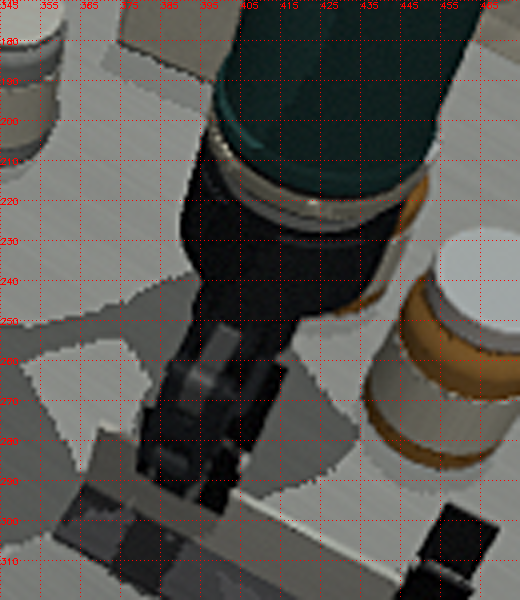

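View pics/top2c.png

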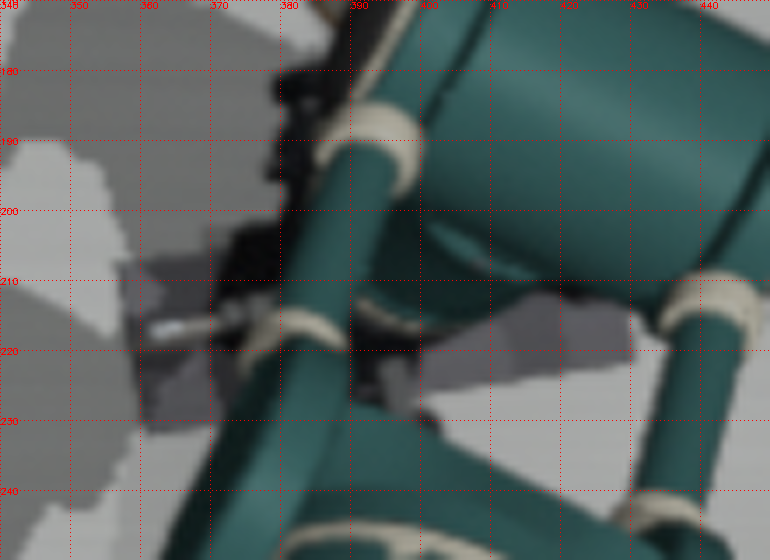

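The open fingers straddle the handles (side view around (395,285)) with no contact force. Now I'll squeeze.

```bash
python3 -m jog '[[[1,0,0,0,0,0,0],[1,0,0,0,0,0,0],[1,0,0,0,0,0,0],[1,0,0,0,0,0,0],[1,0,0,0,0,0,0],[1,0,0,0,0,0,0],[1,0,0,0,0,0,0],[1,0,0,0,0,0,0]]]' 30
python3 - <<'E'
from h import *
np.set_printoptions(precision=4,suppress=True)
s=bot.read_state();print(s['tool_pos'],s['wrist_force'],s['width']*85)
im=bot.read_camera("side")[:,:,::-1];cv2.imwrite("pics/side3c.png",crop(im,345,200,130,140,4,0))
E
```

```text
time: 3.42
tool_pos: [0.5498, -0.2434, 0.2727]
tcp_rot: [-2.042, -2.388, -0.0]
wrist_force: [0.2, 0.1, -0.0]
width: 0.311
[ 0.5498 -0.2434  0.2727] [ 0.1676  0.1314 -0.0054] 26.460428968575116
```

View pics/side3c.png

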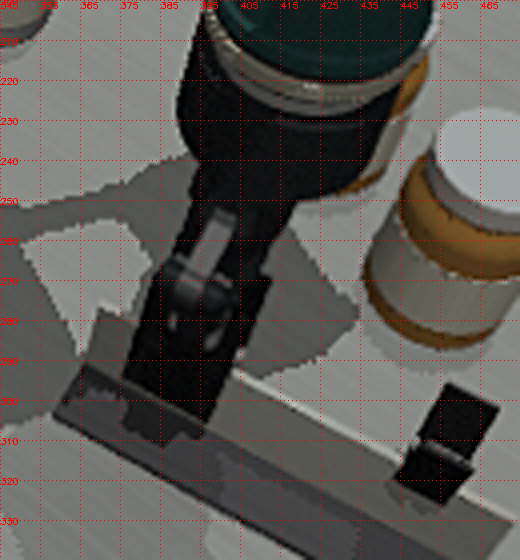

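```bash
python3 -m jog '[[[1,0,0,-1,0,0,0],[1,0,0,-3,0,0,0],[1,0,0,-6,0,0,0],[1,0,0,-10,0,0,0],[1,0,0,-14.5,0,0,0],[1,0,0,-14.5,0,0,0],[1,0,0,-14.5,0,0,0]]]'
python3 - <<'E'
from h import *
np.set_printoptions(precision=4,suppress=True)
s=bot.read_state();print(s['tool_pos'],s['wrist_force'],s['width']*85)
im=bot.read_camera("side")[:,:,::-1];cv2.imwrite("pics/side4c.png",crop(im,345,130,140,145,4,0))
im=bot.read_camera("top")[:,:,::-1];cv2.imwrite("pics/top4.png",im)
ax=(.996,-.092)
for M in down(ax): print(plan((.5597,.2782,.42),M))
E
```

```text
time: 4.35
tool_pos: [0.5496, -0.2433, 0.4188]
tcp_rot: [2.041, 2.387, 0.001]
wrist_force: [0.1, -0.2, -1.5]
width: 0.313
[ 0.5496 -0.2433  0.4188] [ 0.076  -0.2309 -1.4976] 26.636351375743075
(array([51.3426,  9.1304, -0.2985]), array([-0.0021, -0.0011,  0.2481]))
(array([51.3426,  9.1304, -0.2985]), array([ 0.0016, -0.003 , -2.8935]))
```

View pics/side4c.png

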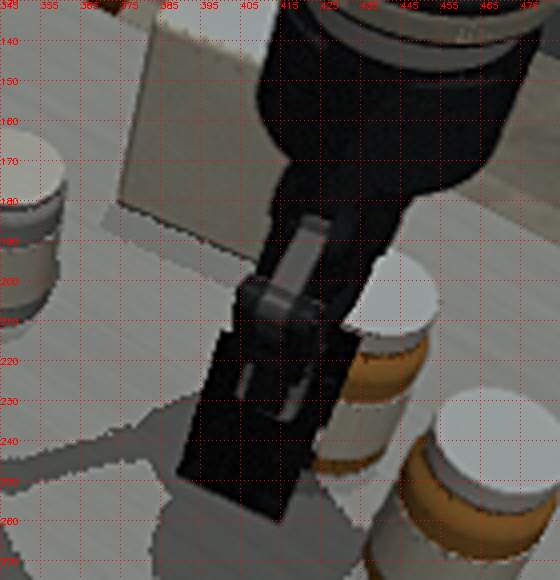

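View pics/top4.png

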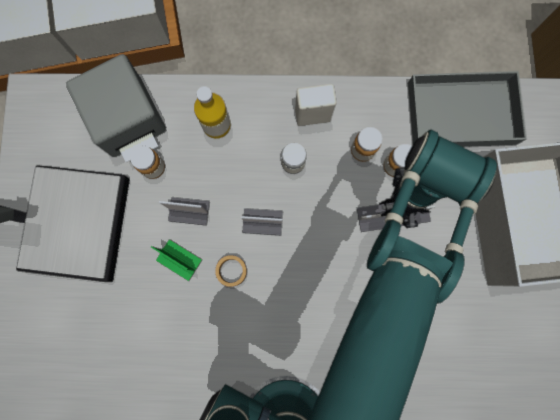

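```bash
python3 - <<'E'
from h import *
np.set_printoptions(precision=4,suppress=True)
for u,v in ((389.5,248.3),(402.3,254.4),(415,260.5)): print(onz("side",u,v,.192))
E
python3 -m jog '[[[1,4.5,0.8,-0.3,0,0,0.02],[1,10,1.8,-0.3,0,0,0.05],[1,15.5,2.8,-0.3,0,0,0.08],[1,21,3.7,-0.3,0,0,0.1],[1,26.5,4.7,-0.3,0,0,0.13],[1,32,5.7,-0.3,0,0,0.155],[1,37.5,6.7,-0.3,0,0,0.18],[1,43,7.6,-0.3,0,0,0.21],[1,48,8.5,-0.3,0,0,0.235],[1,51.3,9.1,-0.3,0,0,0.248],[1,51.3,9.1,-0.3,0,0,0.248],[1,51.3,9.1,-0.3,0,0,0.248]]]'
python3 - <<'E'
from h import *
np.set_printoptions(precision=4,suppress=True)
s=bot.read_state();print(s['tool_pos'],s['wrist_force'],s['width']*85)
im=bot.read_camera("side")[:,:,::-1];cv2.imwrite("pics/side5c.png",crop(im,150,60,110,140,4,0))
im=bot.read_camera("top")[:,:,::-1];cv2.imwrite("pics/top5c.png",crop(im,130,160,110,80,7,0))
for M in down((.996,-.092)): print(plan((.5597,.2782,.42),M))
E
```

```text
[ 0.5236 -0.226   0.192 ]
[ 0.5274 -0.2475  0.192 ]
[ 0.5309 -0.2684  0.192 ]
time: 5.95
tool_pos: [0.5597, 0.2771, 0.4192]
tcp_rot: [-2.32, -2.117, 0.005]
wrist_force: [0.2, 0.0, -0.7]
width: 0.316
[0.5597 0.2771 0.4192] [ 0.1876  0.0374 -0.6896] 26.864047767559452
(array([ 0.1764, -0.0394, -0.0103]), array([-0.0012,  0.0012, -0.0008]))
(array([ 0.1764, -0.0394, -0.0103]), array([0.0018, 0.0019, 3.1408]))
```

View pics/side5c.png

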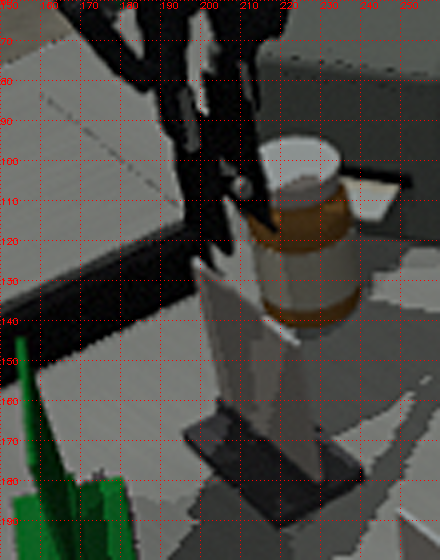

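View pics/top5c.png

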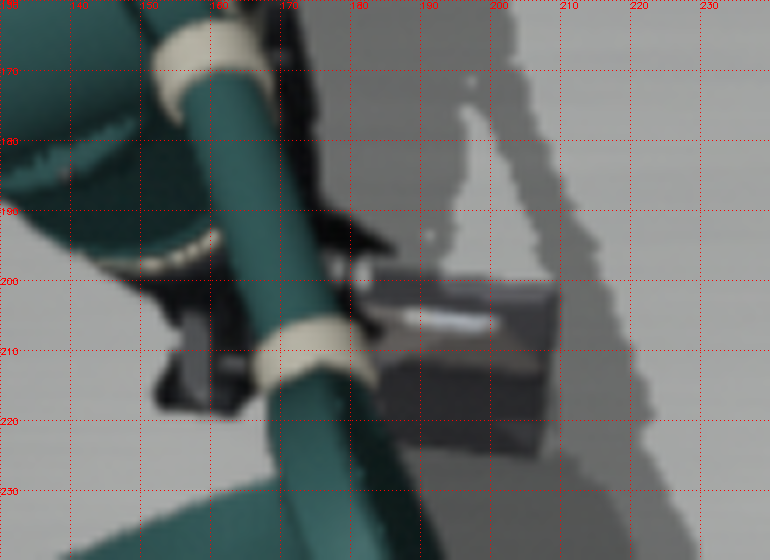

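```bash
python3 - <<'E'
from h import *
np.set_printoptions(precision=4,suppress=True)
o,_=ray("side",280,200);print("cam",o)
im=bot.read_camera("side")[:,:,::-1]
c=crop(im,185,90,50,50,12,0);c=np.clip(c.astype(float)*1.8+20,0,255).astype(np.uint8);cv2.imwrite("pics/side6c.png",c)
c0=np.array([.5597,.2775]);ax=np.array([.996,-.092]);ay=np.array([.092,.996])
def P(a,b,z): q=c0+a*ax+b*ay; return [q[0],q[1],z]
for n in("side",): print(proj(n,[P(0,-.0225,.2315),P(-.0135,-.0225,.1925),P(.0135,-.0225,.1925),P(-.0135,.0225,.1925),P(0,0,.13)]))
E
```

```text
cam [ 0.1426 -0.371   0.7113]
[[210.2613 102.3999]
 [207.7773 120.0475]
 [217.97   115.1089]
 [196.7055 111.305 ]
 [211.3989 135.5142]]
```

View pics/side6c.png

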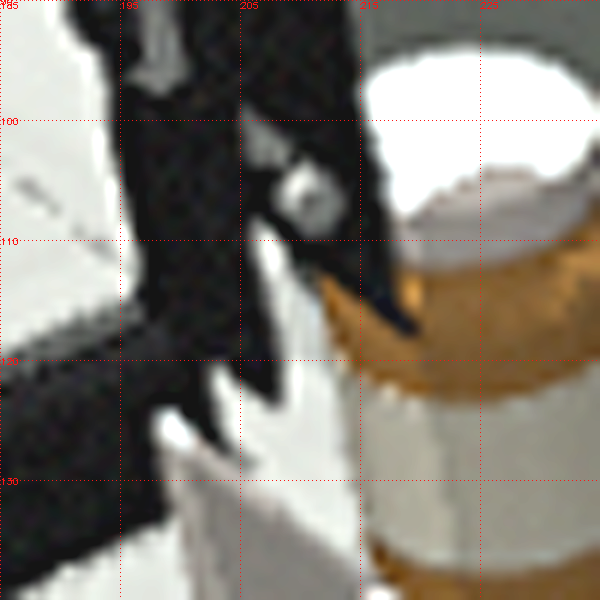

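```bash
python3 - <<'E'
from h import *
np.set_printoptions(precision=4,suppress=True)
s=bot.read_state();print(s['tool_pos'])
T=[(np.array([.5496,-.2433,.4188]),R.from_matrix(down((.988,.1555))[0])),(np.array([.5597,.2771,.4192]),R.from_matrix(down((.996,-.092))[0]))]
M=np.zeros((3,3));c=np.zeros(3);L=[]
for (p,Rt),uv in zip(T,[(415,260.5),(208.2,123.75)]):
    o,d=ray("side",*uv);o=Rt.inv().apply(o-p);d=Rt.inv().apply(d);P=np.eye(3)-np.outer(d,d);M+=P;c+=P@o;L.append((o,P))
x=np.linalg.solve(M,c);print("near corner in tool",x,[np.linalg.norm(P@(x-o)) for o,P in L])
# single-ray in pose5: assume clip plane tool x = -.0225 for barrel end & tips
p,Rt=T[1]
print("R",Rt.as_matrix())
for nm,uv in(("barrel",(210.8,106.2)),("tip-",(208.2,123.75)),("tip+",(219.6,117.5))):
    o,d=ray("side",*uv);o=Rt.inv().apply(o-p);d=Rt.inv().apply(d)
    for xx in(-.0195,-.0225,-.0255): print(nm,xx,o+d*(xx-o[0])/d[0])
E
```

```text
[0.56   0.2763 0.4202]
near corner in tool [-0.021  -0.0138  0.2374] [np.float64(0.00029159305460006875), np.float64(0.0002915930546000093)]
R [[ 0.092   0.9958  0.    ]
 [ 0.9958 -0.092   0.    ]
 [ 0.      0.     -1.    ]]
barrel -0.0195 [-0.0195  0.0011  0.199 ]
barrel -0.0225 [-0.0225 -0.0005  0.1968]
barrel -0.0255 [-0.0255 -0.0022  0.1946]
tip- -0.0195 [-0.0195 -0.0128  0.2384]
tip- -0.0225 [-0.0225 -0.0144  0.236 ]
tip- -0.0255 [-0.0255 -0.0159  0.2336]
tip+ -0.0195 [-0.0195  0.018   0.2367]
tip+ -0.0225 [-0.0225  0.0164  0.2343]
tip+ -0.0255 [-0.0255  0.0147  0.2319]
```

The held clip hangs with its hinge about 197 mm ahead of the TCP and its lips about 236 mm, spread to about ±14 mm (-x tip at (208,124), +x tip at (219.6,117.5)). That is about 9 mm lower in the hand than I assumed. I'll descend partway, to lips at z≈0.145, and look.

```bash
python3 -m jog '[[[1,0.1,0,1.5,0,0,0],[1,0.1,0,3,0,0,0],[1,0.1,0,3.7,0,0,0],[1,0.1,0,3.7,0,0,0],[1,0.1,0,3.7,0,0,0]]]'
python3 - <<'E'
from h import *
np.set_printoptions(precision=4,suppress=True)
ps=[]
for i in range(4):
    im=bot.read_camera("side")[:,:,::-1]; s=bot.read_state();ps.append(s['tool_pos'])
p=np.mean(ps,0);print(p,s['wrist_force'],s['width']*85,s['time'])
c=crop(im,185,95,50,50,12,0);c=np.clip(c.astype(float)*1.8+20,0,255).astype(np.uint8);cv2.imwrite("pics/side7c.png",c)
print(plan((.5597,.2782,.353),down((.996,-.092))[0],p0=p))
T=R.from_matrix(down((.996,-.092))[0])
print("pred tips/barrel",proj("side",T.apply([[-.0225,0,.197],[-.0225,-.0138,.236],[-.0225,.0148,.236],[.0225,-.0138,.236]])+p))
E
```

```text
time: 6.72
tool_pos: [0.5602, 0.2786, 0.384]
tcp_rot: [2.321, 2.117, 0.001]
wrist_force: [0.3, 0.3, 0.2]
width: 0.311
[0.5603 0.2786 0.3844] [ 0.1323 -0.032  -0.9976] 26.90186653101079 6.925
(array([-0.0487, -0.0577,  3.1391]), array([ 0.001 , -0.0006,  0.0002]))
pred tips/barrel [[213.1244 119.1587]
 [210.5654 135.8364]
 [220.9315 130.5839]
 [199.7974 126.9758]]
```

View pics/side7c.png

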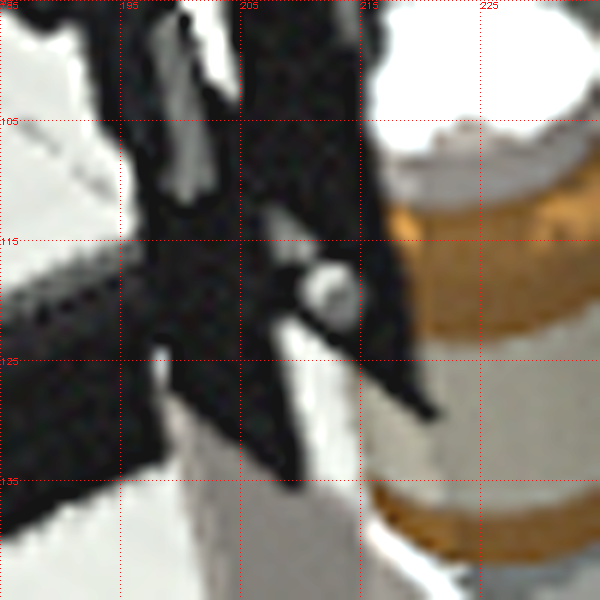

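The tips are where predicted (observed (210,135.8) and (221.2,129.6), predicted (210.6,135.8) and (220.9,130.6)), one on each side of the board. I'll lower the final 31 mm straight down.

```bash
python3 -m jog '[[[1,-0.05,-0.05,0.3,0,0,0],[1,-0.05,-0.05,1.3,0,0,0],[1,-0.05,-0.05,2.3,0,0,0],[1,-0.05,-0.05,3.1,0,0,0],[1,-0.05,-0.05,3.1,0,0,0],[1,-0.05,-0.05,3.1,0,0,0],[1,-0.05,-0.05,3.1,0,0,0]]]'
python3 - <<'E'
from h import *
np.set_printoptions(precision=4,suppress=True)
ps=[];f=[]
for i in range(4):
    im=bot.read_camera("side")[:,:,::-1]; s=bot.read_state();ps.append(s['tool_pos']);f.append(s['wrist_force'])
p=np.mean(ps,0);print(p,np.mean(f,0),s['width']*85,s['time'])
c=crop(im,185,105,60,50,12,0);c=np.clip(c.astype(float)*1.8+20,0,255).astype(np.uint8);cv2.imwrite("pics/side8c.png",c);cv2.imwrite("pics/side8.png",im)
im=bot.read_camera("top")[:,:,::-1];cv2.imwrite("pics/top8.png",im)
T=R.from_rotvec(s['tcp_rot'])
print("tips/barrel",proj("side",T.apply([[-.0225,0,.197],[-.0225,-.0138,.236],[-.0225,.0148,.236]])+p))
a,b=np.array([.5649,.3334,.13]),np.array([.5547,.223,.13]);m=(a+b)/2;y=(a-b)/np.linalg.norm(a-b)
print("edge at tips",proj("side",[m-.0225*y,m,b,a]))
E
```

```text
time: 7.8
tool_pos: [0.5597, 0.2781, 0.3532]
tcp_rot: [2.321, 2.117, 0.001]
wrist_force: [-0.1, 0.4, -0.6]
width: 0.312
[0.5597 0.2781 0.3532] [ 0.014   0.0504 -0.7382] 26.943088480219707 8.0
tips/barrel [[215.0828 130.7337]
 [212.5524 146.745 ]
 [222.6456 141.4685]]
edge at tips [[216.673  139.8253]
 [211.2431 135.3698]
 [224.8863 146.5655]
 [198.4576 124.8803]]
```

View pics/side8c.png

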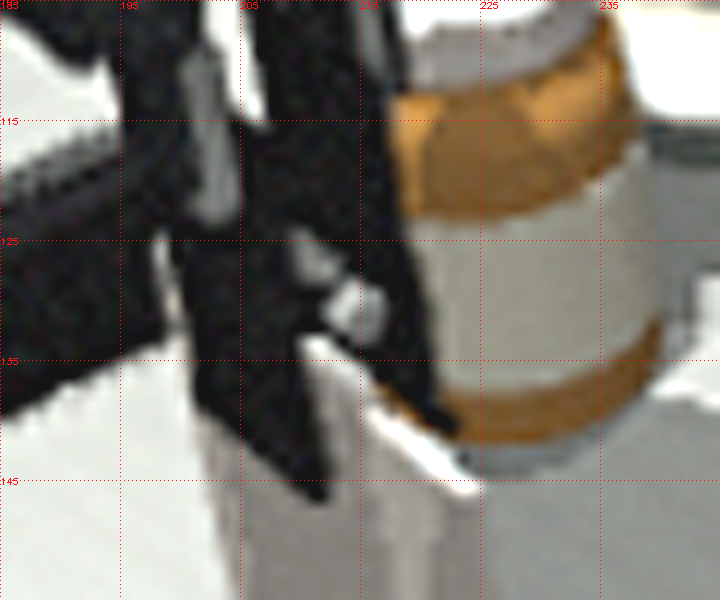

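View pics/top8.png

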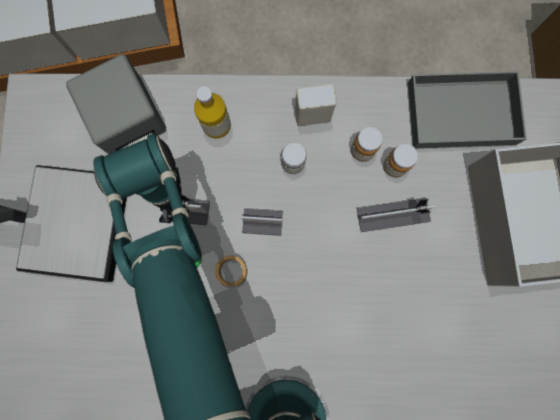

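View pics/side8.png

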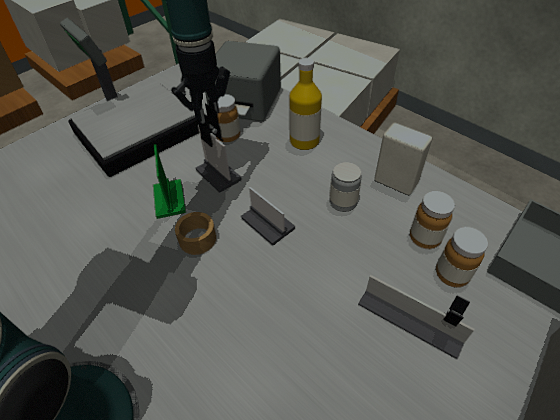

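The sign's edge corners are still at (198.3,124.6) and (224.6,145.8), so the sign has not moved. The -x jaw tip, at (211.7,146.7), is in front of the board and about 12 mm below the edge. The +x tip, at (222.9,140.4), is behind it. The wrist carries only the clip's 0.7 N and the grip width is steady, so I'm handing in.

```bash
python3 - <<'E'
from h import *
print(bot.finish_job()); s=bot.read_state(); print(s['time'],s['tool_pos'],s['wrist_force'],s['width'])
E
```

```text
the job is handed in; nothing more can be done
None
the job is handed in; nothing more can be done
```

I squeezed the large clip off the rail with a 30 N grip and brought it over the tall white sign. I handed the job in at about 8 s, still holding it with the handles squeezed.

- **Jaw position:** The lips are about 13 mm below the sign's top edge, one on each side. I estimate about 11 mm of clearance per side. The clip sits over the middle of the edge to within 1–2 mm.
- **No contact:** In the last side picture the sign's corners matched the first picture to within a pixel. The wrist carried only the clip's weight, about 0.7 N. The opening held at 27 mm, against the 28 mm given for wide open.
- **Bystanders:** In the last two pictures the small clip, low sign, tape and jars look unmoved. The green sign is hidden in the last top view but looks unmoved in the side view.
- **One disagreement:** The clip sat about 9 mm lower in the fingers than I had planned. I measured this after lifting and allowed for it before lowering. The -x jaw tip ended about 1 px (2 mm) from where I predicted. The +x tip was also about 1 px off, and the midpoint between the tips is less than 1 mm off.

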